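# Rebuild the ion-lens stack on its guide post

### The job

Rebuild the cleaned ion-lens stack on the assembly fixture, threading each part over the guide post in this order from the bottom up: the tall ceramic insulator, the square steel plate, the low wide ceramic insulator, and last the oblong steel plate. The square plate lies on top of the oblong one: lift it off without dragging the oblong plate beneath. Every part must end lying flat on the one below and let go; leave the bottle, the vial rack and the screwdriver alone.

Things in the scene. Friction and masses are not known exactly. Their poses are not given: they have to be found in the camera images.
- fixture: Fixed assembly fixture: aluminium disc 96 mm across, 12 mm high, with an upright dark steel guide post at its centre, 14 mm thick (its last 8 mm narrowing to 6 mm), tip 64 mm above the bench. Origin: centre of the disc's underside, on the post's axis, z up. In the finished stack the undersides stand 12 (tall insulator), 40 (square plate), 48 (low insulator), 60 mm (oblong plate) above the bench.
- tall_insulator: Loose white ceramic ring, the narrower and taller of two: 44 mm outside diameter, 28 mm high, through hole 24 mm, about 110 g. Lies flat on the bench. Origin: centre of its underside, z up along its axis.
- low_insulator: Loose white ceramic ring, the wider and lower of two: 58 mm outside diameter, 12 mm high, through hole 24 mm, about 100 g. Lies flat on the bench. Origin: centre of its underside, z up along its axis.
- square_plate: Loose bright steel plate 60 x 60 mm, 8 mm thick, central 24 mm through hole, four dark screw marks at the corners, about 190 g. Starts flat on top of the oblong plate (underside 8 mm above the bench), over its +x half, turned at most 0.3 rad against it, overhanging its two long sides. Origin: centre of its underside; x, y along its edges, z up.
- oblong_plate: Loose bright steel lens plate, 100 mm long (its x) by 44 mm wide (its y), 8 mm thick, with a 24 mm through hole at its centre and small dark screw marks in a row at each end, about 230 g. At the start it lies flat on the bench, partly covered by the square plate. Origin: centre of its underside, z up.
- solvent_bottle: Bystander: upright closed amber bottle, 70 mm across, 150 mm tall. Origin: centre of its underside. To be left alone.
- vial_rack: Bystander: blue rack 75 x 130 mm, 28 mm high (39 mm over the vial caps in it). Origin: centre of its underside. To be left alone.
- screwdriver: Bystander: screwdriver 170 mm long lying on the bench along its own x. To be left alone.
Mind the look-alikes: they are no part of the job. Leave any yellow look-alike of the oblong_plate alone. Several things look just like the tall_insulator: the one meant starts nearest to the robot's base.

How it is judged:
On the way, in this order (a step that is already met when the one before it is completed fails the run):
1. the tall insulator is over the post, down on the fixture's disc, and let go (z of tall_insulator in the frame of fixture between 0.009 and 0.015 m and horizontal distance between tall_insulator and fixture below 0.008 m and angle between tall_insulator's own z axis and vertical below 0.08 rad and contact force between the fingers and tall_insulator below 0.1 N), for 0.2 s.
2. the square plate is over the post, flat on the tall insulator, and let go (z of square_plate in the frame of fixture between 0.037 and 0.043 m and horizontal distance between square_plate and fixture below 0.008 m and angle between square_plate's own z axis and vertical below 0.08 rad and contact force between the fingers and square_plate below 0.1 N), for 0.2 s.
3. the low wide insulator is over the post, flat on the square plate, and let go (z of low_insulator in the frame of fixture between 0.045 and 0.051 m and horizontal distance between low_insulator and fixture below 0.008 m and angle between low_insulator's own z axis and vertical below 0.08 rad and contact force between the fingers and low_insulator below 0.1 N), for 0.2 s.
4. the oblong plate is over the post, flat on the low insulator, and let go (z of oblong_plate in the frame of fixture between 0.057 and 0.063 m and horizontal distance between oblong_plate and fixture below 0.008 m and angle between oblong_plate's own z axis and vertical below 0.08 rad and contact force between the fingers and oblong_plate below 0.1 N), for 0.2 s.
At the end, for the whole second after the job is handed in: On the post, bottom up: tall insulator, square plate, low insulator, oblong plate; undersides within 3 mm of 12, 40, 48 and 60 mm above the bench, centres within 8 mm of the post's axis, level within 0.08 rad, at rest, let go (all of step 1 and all of step 2 and all of step 3 and all of step 4 and linear speed of each of tall_insulator, square_plate, low_insulator, oblong_plate below 0.02 m/s); the robot touches nothing.
It fails at once if the oblong plate is dragged more than 15 mm while the square plate is not yet lifted (still under 25 mm above the bench) (distance of oblong_plate from where it was at the start of the episode above 0.015 m and height (world z) of square_plate below 0.025 m).
It fails at once if the solvent bottle is moved more than 30 mm (distance of solvent_bottle from where it was at the start of the episode above 0.03 m).
It fails at once if the vial rack is moved more than 30 mm (distance of vial_rack from where it was at the start of the episode above 0.03 m).
It fails at once if the screwdriver is moved more than 30 mm (distance of screwdriver from where it was at the start of the episode above 0.03 m).
It also fails if it takes over 112 s, if anything falls off the work surface, if the arm or the gripper's body presses on something with over 40 N, if the wrist force passes 120 N, or if a joint passes its speed limit or range.

### The arm

A 7-joint arm with a two-finger parallel gripper is mounted at the origin on the work surface. World frame = base frame: x ahead of the robot, y to its left, z up, the work surface at z = 0. Lengths are in m, angles in rad, forces in N, time in s.
With the tool pointing down it reaches from about 0.425 to 0.875 m from the base axis. Payload 4.7 kg.
Tool frame: the origin (TCP) lies midway between the tips of the shut fingers; the grasp point (between the pads) lies 19 mm behind it; z points along the fingers, y is the line along which they close (so a half turn about z gives the same grasp; the last joint's range is limited). The gripper opens to 87 mm and grips with 3 to 60 N. Pads are 19 mm wide; open, the fingers measure 117 mm over their backs; the gripper's body (75 mm by 190 mm) begins 51 mm behind the grasp point.
Start: joints at [-1.168, 0.321, -0.07, 1.45, 0.023, 1.371, -0.057], TCP at [0.246, 0.601, 0.223] pointing down, gripper open.
Joint ranges: [-2.86, 2.86], [-0.3, 2.09], [-1.38, 1.24], [0.06, 2.45], [-1.56, 4.7], [0.09, 2.05], [-2.69, 2.69]. Speed limits (rad/s): [2.57, 2.57, 3.14, 3.14, 3.14, 3.14, 3.14].

### API

Orientations are given as a rotation vector (axis times angle).
In Python, from bench import monitor, cams, workorder gives the robot as it stands.
- The arm moves only by the tool move_arm, never from a script. Its arguments are lists of equal length, an entry for each row: "slide": the shift along the tool's x, y, z in cm, a list of three; "roll": the turn about the tool's z in rad. In form: {"slide": [[dx, dy, dz], ...], "roll": [roll, ...]}. A call has 1 to 20 rows; each row is the pose to reach, as a shift and turn from the pose commanded when the call began, along the tool's axes at that moment; what a row does not reach only later rows make up. A row lasts 1/10 s, in which the tool goes at most 50 mm and 8.59 degrees, less where a joint would pass 70% of its speed; a pose out of reach is approached as far as the arm can. A call with a gripper value outside its range is refused whole. "gripper" is the finger opening in cm, from 0 to 8.7, set as the call begins (left out, the last holds). The fingers move at their own pace and stop on an object; "squeeze" is the grip in N (left out, the last holds). Time passes only in rows, so rows that repeat a pose let the fingers close. It gives the time, the measured TCP pose, the force, the opening and the grip force at its end, in the units of the state.
- monitor.get_state(): the state, without advancing time (a new reading comes with each control period).
- cams.get_image(name): name is "side" or "top" or "wrist"; returns the picture (420x560x3 uint8, red, green, blue); there is no depth.
- cams.get_calibration(name): a dict with "mtx" (3x3 intrinsics, pixels), "dist_coeffs" ([k1, k2, p1, p2, k3] as OpenCV has them; the pictures are not rectified), "R" (3x3) and "t" (3): a world point X has camera coordinates R X + t. Camera axes: x right, y down, z forward; pixel columns grow to the right and rows downward; lengths in m; the calibration is good to about 2 mm. A picture is of the moment at which its call begins: read the wrist's pose just before it. get_calibration takes no time and is no camera call; for the wrist camera it gives the pose at the moment of the call.
- workorder.close_job(): hands the job in; it is judged then, once.
The state is a dict: "time": time; "joint_positions": joint angles; "qd": joint speeds; "joint_torque": joint torques, N m; "position": TCP position; "tool_rot": TCP orientation; "ft_force": force on the tool from outside, world axes, zero at the start; "torque": the same for the moment, N m; "grip_width": opening from 0.0 (shut) to 1.0 (fully open); "grip_force": force on a finger pad.
Only numpy, scipy, OpenCV 4.12 (cv2) and the standard library are available. Lean on these libraries where they do the work, as an engineer would, in place of code of your own. Each camera call takes 0.05 s, during which the arm holds its last target. There are 200 camera calls.

## Working session

There is one attempt and no reset: what is moved stays moved. The work goes in short steps, Python scripts to look and compute and a tool call to move; the robot and the scene stay as the last step left them, time stands still between calls to the robot, and variables do not carry over. Pictures are saved under pics/ and viewed, at most 14 in all, crops included, and the job is handed in when it is done.

Besides the shell and the picture viewer there is one more tool, called after "Call:" as a command line: name --pt "numbers of a row" for each row, then --argument value for the rest. move_arm: Moves the arm, as the interface text tells. Its arguments: {"type":"object","properties":{"slide":{"type":"array","items":{"type":"array","items":{"type":"number"}}},"roll":{"type":"array","items":{"type":"number"}},"gripper":{"type":"number"},"squeeze":{"type":"number"}},"required":["slide","roll"]}

```bash
mkdir -p pics; ls; python3 - <<'E'
from bench import monitor,cams
import cv2,numpy as np
s=monitor.get_state();print({k:np.round(v,3).tolist() for k,v in s.items()})
for n in ["top","side"]:
    im=cams.get_image(n);cv2.imwrite(f"pics/{n}0.png",im[:,:,::-1]);c=cams.get_calibration(n)
    print(n,{k:np.round(v,4).tolist() for k,v in c.items()})
E
```

```text
pics
{'time': 0.0, 'joint_positions': [-1.168, 0.322, -0.07, 1.452, 0.023, 1.371, -0.057], 'qd': [-0.001, 0.0, -0.001, 0.001, 0.0, -0.001, -0.0], 'joint_torque': [-0.001, -49.127, -0.404, -31.253, -0.064, 0.044, 0.0], 'position': [0.246, 0.601, 0.221], 'tool_rot': [-0.607, -3.082, 0.003], 'ft_force': [-0.833, 0.013, -0.234], 'torque': [-0.006, 0.042, 0.039], 'grip_force': 0.0, 'grip_width': 0.996}
top {'mtx': [[470.3551, 0.0, 284.0193], [0.0, 470.3551, 211.1758], [0.0, 0.0, 1.0]], 'dist_coeffs': [-0.0372, 0.0, 0.0, 0.0, 0.0], 'R': [[-0.0287, -0.9996, -0.0011], [-0.9953, 0.0286, -0.093], [0.093, -0.0015, -0.9957]], 't': [-0.0114, 0.5378, 1.092]}
side {'mtx': [[544.5586, 0.0, 285.5871], [0.0, 544.5586, 211.2118], [0.0, 0.0, 1.0]], 'dist_coeffs': [0.0116, 0.0, 0.0, 0.0, 0.0], 'R': [[0.7849, -0.6194, 0.0167], [-0.4648, -0.6065, -0.6451], [0.4097, 0.4985, -0.7639]], 't': [-0.4232, 0.2638, 1.2528]}
```

View pics/top0.png

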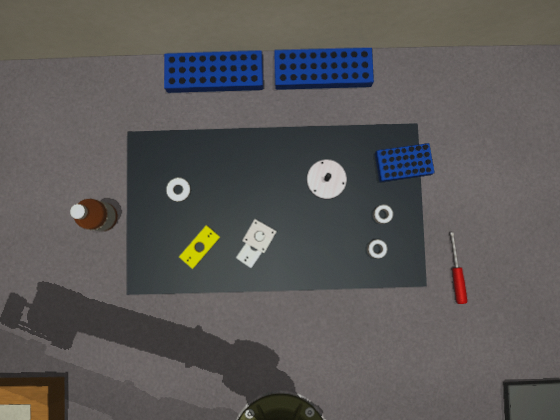

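View pics/side0.png

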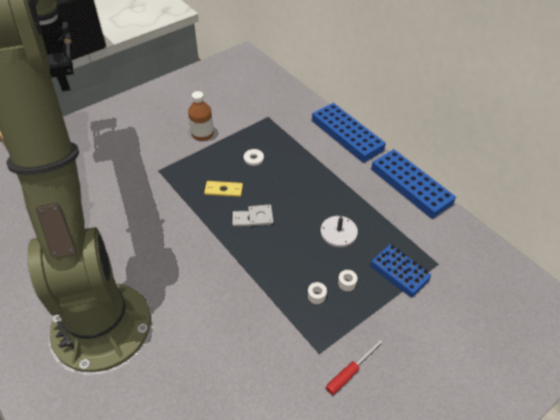

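The top view shows the fixture at (327,179) and the target tall ring at (377,249), with its twin at (383,214). The low ring is at (178,189), the square on the oblong at about (258,240), and the yellow decoy at (200,247).

```bash
cat > h.py <<'E'
from bench import monitor,cams
import cv2,numpy as np
from scipy.spatial.transform import Rotation as Ro
def p2w(c,uv,z):
    p=cv2.undistortPoints(np.array(uv,float).reshape(-1,1,2),c["mtx"],np.array(c["dist_coeffs"]))[:,0]
    R=np.array(c["R"]);C=-R.T@np.array(c["t"])
    d=np.c_[p,np.ones(len(p))]@R
    return C+d*((z-C[2])/d[:,2])[:,None]
def w2p(c,X):
    return cv2.projectPoints(np.array(X,float).reshape(-1,1,3),cv2.Rodrigues(np.array(c["R"]))[0],np.array(c["t"]),c["mtx"],np.array(c["dist_coeffs"]))[0][:,0]
def pose():
    s=monitor.get_state();return np.array(s["position"]),Ro.from_rotvec(s["tool_rot"]),s
def go(x,y,z,ydir=None):
    """slide (cm) and roll to reach TCP xyz with finger line at world angle ydir (mod pi)"""
    p,R,s=pose();sl=R.inv().apply(np.array([x,y,z])-p)*100;o=""
    if ydir is not None:
        v=R.inv().apply([np.cos(ydir),np.sin(ydir),0]);r=np.arctan2(-v[0],v[1]);o=((r+np.pi/2)%np.pi-np.pi/2,"j7",s["joint_positions"][6])
    print("t",s["time"],"tcp",p.round(4),"slide",sl.round(2),"roll",np.round(o[0],3) if o else "",o[1:]); 
def shot(n,name):
    c=cams.get_calibration(n);im=cams.get_image(n);cv2.imwrite(f"pics/{name}.png",im[:,:,::-1]);np.savez(f"pics/{name}.npz",**c);return im,c
E
python3 - <<'E'
from h import *
im=cv2.imread("pics/top0.png");c=cams.get_calibration("top")
g=im.min(axis=2);roi=np.zeros_like(g);roi[130:288,130:400]=1
n,l,st,ce=cv2.connectedComponentsWithStats(((g>120)&(roi>0)).astype(np.uint8))
for i in range(1,n):
    if st[i,4]<60: continue
    cs,_=cv2.findContours((l==i).astype(np.uint8),0,2);k=max(cs,key=cv2.contourArea)
    e=cv2.fitEllipse(k);print(st[i],np.round(e[0],1),np.round(e[1],1),[p2w(c,e[0],z)[0].round(4).tolist() for z in(.012,.028)])
b=[250,204,285,276]
cr=cv2.resize(im[210:275,230:290],None,fx=8,fy=8,interpolation=2);cv2.imwrite("pics/crop.png",cr)
E
```

```text
[ 307  160   40   39 1161] [326.3 178.7] [38.2 38.7] [[0.6144, -0.1315, 0.012], [0.6118, -0.13, 0.028]]
[167 178  23  23 358] [177.6 189.2] [22.3 23.2] [[0.5992, 0.2288, 0.012], [0.5968, 0.2251, 0.028]]
[375 205  18  18 189] [383.2 213.5] [17.6 17.8] [[0.5259, -0.2652, 0.012], [0.5246, -0.2618, 0.028]]
[236 219  40  49 986] [255.5 241.6] [26.2 51.2] [[0.4674, 0.0433, 0.012], [0.4669, 0.0424, 0.028]]
[369 240  18  18 194] [377.4 248.5] [18.  18.2] [[0.4425, -0.2474, 0.012], [0.4424, -0.2442, 0.028]]
```

View pics/crop.png

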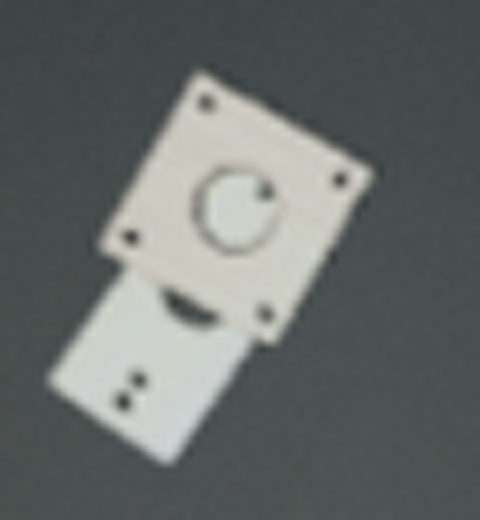

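Square corners are at crop (197,70), (372,175), (275,345), (100,245), and the oblong's free end points lower-left. Next I move over the plates and look with the wrist camera.

```bash
python3 - <<'E'
from h import *
c=cams.get_calibration("top")
k=np.array([[197,70],[372,175],[275,345],[100,245]])/8-.5+[230,210]
w=p2w(c,k,.016);print(w.round(4),w.mean(0));e=np.diff(np.r_[w,w[:1]],axis=0);print(np.degrees(np.arctan2(e[:,1],e[:,0])),np.linalg.norm(e,axis=1))
o=p2w(c,np.array([[50,380],[168,465]])/8-.5+[230,210],.008);print(o)
go(.48,.05,.223,np.pi/2)
E
```

```text
[[ 0.5231  0.0451  0.016 ]
 [ 0.4903 -0.0064  0.016 ]
 [ 0.4406  0.0238  0.016 ]
 [ 0.4717  0.0751  0.016 ]] [0.48143027 0.03439993 0.016     ]
[-122.58828409  148.72722114   58.77348027  -30.32691074] [0.06105601 0.05811026 0.0600566  0.05956858]
[[0.43211358 0.09164864 0.008     ]
 [0.40587374 0.05693813 0.008     ]]
t 0.1 tcp [0.2463 0.601  0.2216] slide [-42.52 -42.13  -0.07] roll -0.389 ('j7', np.float64(-0.056894407481776266))
```

Call:
move_arm --pt "-42.5 -42.1 0" --pt "-42.5 -42.1 0" --pt "-42.5 -42.1 0" --pt "-42.5 -42.1 0" --pt "-42.5 -42.1 0" --pt "-42.5 -42.1 0" --pt "-42.5 -42.1 0" --pt "-42.5 -42.1 0" --pt "-42.5 -42.1 0" --pt "-42.5 -42.1 0" --pt "-42.5 -42.1 0" --pt "-42.5 -42.1 0" --pt "-42.5 -42.1 0" --pt "-42.5 -42.1 0" --roll '[-0.389,-0.389,-0.389,-0.389,-0.389,-0.389,-0.389,-0.389,-0.389,-0.389,-0.389,-0.389,-0.389,-0.389]' --gripper 8.7

```text
time: 1.5
position: [0.48, 0.0498, 0.2222]
tool_rot: [-0.005, -3.141, -0.001]
ft_force: [-0.5, 0.8, 0.6]
grip_width: 0.998
grip_force: 0.0
```

```bash
python3 - <<'E'
from h import *
shot("wrist","w1")
go(.44,-.244,.13,np.pi/2)
E
```

```text
t 1.55 tcp [0.4797 0.0514 0.2222] slide [  3.97 -29.54   9.21] roll 0.0 ('j7', np.float64(1.3938524293730743))
```

View pics/w1.png

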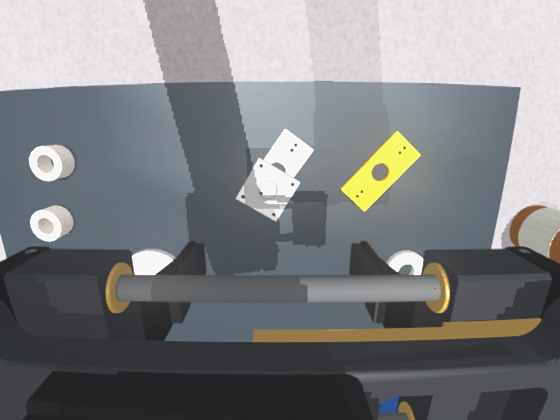

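The wrist view shows the square's corners at about (258,160), (299,185), (277,221), (236,197) and the oblong's free end at (286,129), (314,151). The target ring is at (51,162).

```bash
python3 - <<'E'
from h import *
c=dict(np.load("pics/w1.npz"))
w=p2w(c,[[258,160],[299,185],[277,221],[236,197]],.016);print(w.round(4),w.mean(0));print(p2w(c,[[286,129],[314,151]],.008))
print(w2p(c,[[.4424,-.2442,.028],[.48,.05,.0],[.48,.05,.222]]), p2w(c,[[47,161]],.028))
go(.4424,-.2442,.13,np.pi/2)
E
```

```text
[[ 0.4437  0.0256  0.016 ]
 [ 0.4754  0.077   0.016 ]
 [ 0.5232  0.0489  0.016 ]
 [ 0.4907 -0.0036  0.016 ]] [0.48326998 0.03695416 0.016     ]
[[0.40656395 0.06040111 0.008     ]
 [0.43348237 0.09576617 0.008     ]]
[[ 43.3029687  162.9001581 ]
 [277.73398254 186.19193169]
 [278.39497791 257.60681512]] [[ 0.44014523 -0.23863533  0.028     ]]
t 1.55 tcp [0.4797 0.0514 0.2222] slide [  3.73 -29.56   9.21] roll 0.0 ('j7', np.float64(1.3938524293730743))
```

Call:
move_arm --pt "4.0 -29.5 9.2" --pt "4.0 -29.5 9.2" --pt "4.0 -29.5 9.2" --pt "4.0 -29.5 9.2" --pt "4.0 -29.5 9.2" --pt "4.0 -29.5 9.2" --pt "4.0 -29.5 9.2" --pt "4.0 -29.5 9.2" --pt "4.0 -29.5 9.2" --roll '[0,0,0,0,0,0,0,0,0]'

```text
time: 2.45
position: [0.441, -0.2419, 0.1304]
tool_rot: [0.005, -3.141, -0.002]
ft_force: [-0.3, 0.0, 0.2]
grip_width: 0.999
grip_force: 0.0
```

```bash
python3 - <<'E'
from h import *
shot("wrist","w2")
go(.4424,-.2442,.004,np.pi/2)
E
```

```text
t 2.5 tcp [ 0.4413 -0.2416  0.1306] slide [-0.1  -0.27 12.66] roll 0.004 ('j7', np.float64(2.084975934680118))
```

View pics/w2.png

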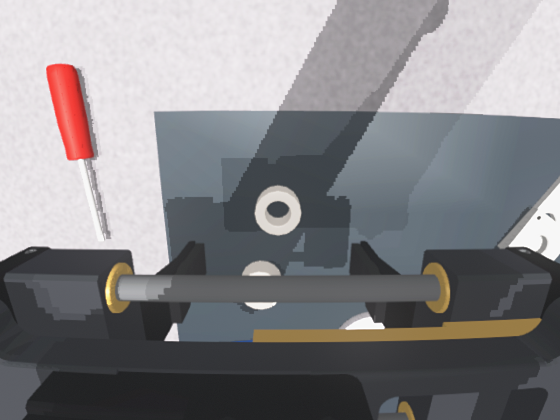

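The ring's hole is centred at about (277.5,209), midway between the fingers, so it is aligned in y.

```bash
python3 - <<'E'
from h import *
c=dict(np.load("pics/w2.npz"))
print(p2w(c,[[277.5,209]],.028), w2p(c,[[.4424,-.2442,.028]]))
E
```

```text
[[ 0.43901771 -0.24207644  0.028     ]] [[275.21821061 212.47835512]]
```

Call:
move_arm --pt "0 -0.1 4" --pt "0 -0.1 8" --pt "0 -0.1 11" --pt "0 -0.1 12.5" --pt "0 -0.1 12.5" --pt "0 -0.1 12.5" --roll '[0,0,0,0,0,0]'

```text
time: 3.1
position: [0.4415, -0.2448, 0.0066]
tool_rot: [-0.003, 3.14, -0.0]
ft_force: [-0.7, -0.1, 0.7]
grip_width: 1.001
grip_force: 0.0
```

Call:
move_arm --pt "0 0 0" --pt "0 0 0" --pt "0 0 0" --pt "0 0 0" --pt "0 0 0" --pt "0 0 0" --pt "0 0 0" --pt "0 0 0" --pt "0 0 0" --pt "0 0 0" --roll '[0,0,0,0,0,0,0,0,0,0]' --gripper 3.5 --squeeze 20

```text
time: 4.1
position: [0.4402, -0.245, 0.0055]
tool_rot: [0.0, -3.141, -0.001]
ft_force: [-0.4, 0.7, 2.0]
grip_width: 0.489
grip_force: 20.0
```

Call:
move_arm --pt "0 0 -2" --pt "0 0 -5" --pt "0 0 -9" --pt "0 0 -12" --pt "0 0 -12" --roll '[0,0,0,0,0]'

```text
time: 4.6
position: [0.443, -0.2469, 0.1295]
tool_rot: [-0.0, 3.133, -0.003]
ft_force: [0.7, 1.3, -0.9]
grip_width: 0.491
grip_force: 20.0
```

```bash
python3 - <<'E'
from h import *
shot("wrist","w3")
go(.6144,-.1315,.125,np.pi/2)
E
```

```text
t 4.65 tcp [ 0.4416 -0.2459  0.1272] slide [-17.28  11.44   0.29] roll 0.0 ('j7', np.float64(2.095519664613914))
```

View pics/w3.png

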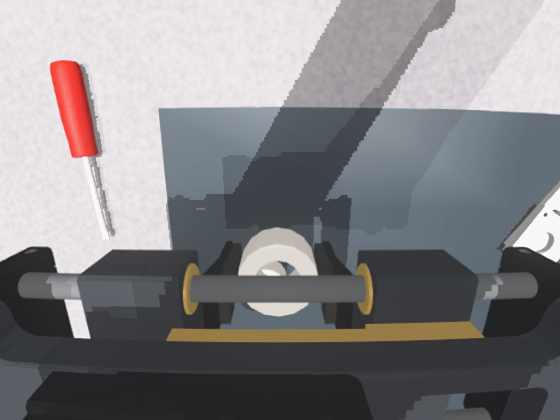

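Ring is held, far rim top at (278,228). Next: the in-hand offset, and a side-view check of the fixture.

```bash
python3 - <<'E'
from h import *
c=dict(np.load("pics/w3.npz"))
p,_,_=pose();print("ring centre",p2w(c,[[278,228]],p[2]+.0225)+[.022,0,0],p)
im,c=shot("side","s1")
g=im.min(axis=2);m=((g>120)).astype(np.uint8);m[:205]=0;m[255:]=0;m[:,:310]=0;m[:,365:]=0
cs,_=cv2.findContours(m,0,2);e=cv2.fitEllipse(cv2.convexHull(max(cs,key=cv2.contourArea)));print(e,p2w(c,e[0],.010))
im,c=shot("top","t1")
for (x,y) in [(.6144,-.1315)]: print("post tip top/side pred",w2p(c,[[x,y,.064],[x,y,.012]]),w2p(cams.get_calibration("side"),[[x,y,.064],[x,y,.012]]))
a=cv2.resize(im[150:210,295:360],None,fx=6,fy=6,interpolation=2)
s=cv2.resize(cv2.imread("pics/s1.png")[200:260,305:370],None,fx=6,fy=6,interpolation=2)
cv2.imwrite("pics/post.png",np.hstack([a[:,:,::-1],s]))
E
```

```text
ring centre [[ 0.43868902 -0.24694464  0.14973861]] [ 0.4416288  -0.24590399  0.12723861]
((353.1790466308594, 234.99534606933594), (6.549454689025879, 16.8250789642334), 23.190183639526367) [[ 0.63430173 -0.16437514  0.01      ]]
post tip top/side pred [[328.33059838 175.05007219]
 [326.34101529 178.69118468]] [[341.03495612 217.72380301]
 [339.16337407 230.32015835]]
```

View pics/post.png

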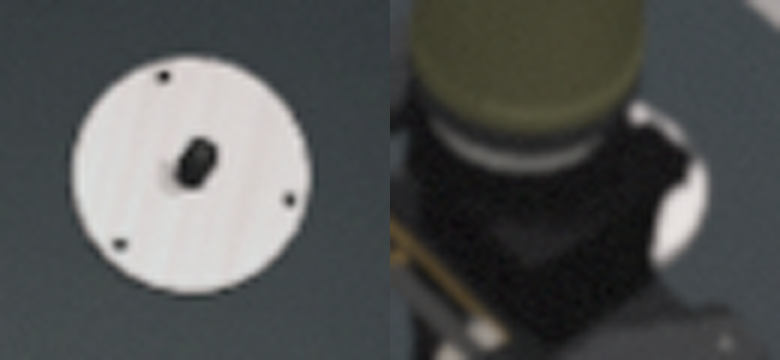

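```bash
python3 - <<'E'
from h import *
im=cv2.imread("pics/side0.png");c=cams.get_calibration("side")
g=im.min(axis=2);m=((g>120)).astype(np.uint8);m[:205]=0;m[255:]=0;m[:,:310]=0;m[:,365:]=0
cs,_=cv2.findContours(m,0,2);e=cv2.fitEllipse(cv2.convexHull(max(cs,key=cv2.contourArea)));print(e,p2w(c,e[0],.012),p2w(c,e[0],.009))
E
```

```text
((338.6290283203125, 230.40496826171875), (30.273487091064453, 37.49774169921875), 99.66272735595703) [[ 0.61309557 -0.13085512  0.012     ]] [[ 0.61489082 -0.12926211  0.009     ]]
```

Call:
move_arm --pt "-17.4 11.4 0" --pt "-17.4 11.4 0" --pt "-17.4 11.4 0" --pt "-17.4 11.4 0" --pt "-17.4 11.4 0" --pt "-17.4 11.4 0" --pt "-17.4 11.4 0" --roll '[0,0,0,0,0,0,0]'

```text
time: 5.45
position: [0.6122, -0.1327, 0.1239]
tool_rot: [-0.002, -3.138, 0.002]
ft_force: [-0.6, -0.8, -0.9]
grip_width: 0.49
grip_force: 20.0
```

```bash
python3 - <<'E'
from h import *
go(.616,-.131,.0185,np.pi/2)
im,c=shot("top","t2")
im2,c2=shot("side","s2");shot("wrist","w4")
a=cv2.resize(im[145:215,290:370],None,fx=4.5,fy=4.5,interpolation=2)
s=cv2.resize(im2[180:250,300:380],None,fx=4.5,fy=4.5,interpolation=2)
cv2.imwrite("pics/c2.png",np.hstack([a,s])[:,:,::-1])
E
```

```text
t 5.45 tcp [ 0.6122 -0.1327  0.1239] slide [-0.42  0.19 10.54] roll -0.002 ('j7', np.float64(1.9286230344397626))
```

View pics/w4.png

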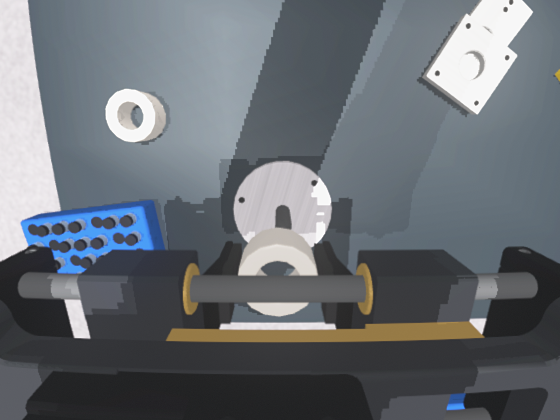

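The fixture disc is centred at about (282,208), and its post tip at (283,207) shows just ahead of the held ring.

```bash
python3 - <<'E'
from h import *
c=dict(np.load("pics/w4.npz"))
p,_,_=pose();print(p)
print("tip",p2w(c,[[283,208]],.064),"disc leftright/top edge",p2w(c,[[234,209],[331,209],[282,161]],.012))
print("ring",p2w(c,[[278,228]],p[2]+.0225)+[.022,0,0])
print(w2p(c,[[.614,-.131,.064],[.614,-.131,.012],[.566,-.131,.012]]))
E
```

```text
[ 0.61265193 -0.13304235  0.12537944]
tip [[ 0.59794755 -0.12925042  0.064     ]] disc leftright/top edge [[ 0.61303268 -0.17582975  0.012     ]
 [ 0.61333046 -0.08163543  0.012     ]
 [ 0.56694966 -0.12928477  0.012     ]]
ring [[ 0.60738221 -0.13331173  0.14787944]]
[[280.77469925 227.33366117]
 [280.18701631 209.81609693]
 [280.15110861 159.97665649]]
```

Call:
move_arm --pt "-0.6 0.2 0" --pt "-0.6 0.2 3" --pt "-0.6 0.2 5" --pt "-0.6 0.2 6" --pt "-0.6 0.2 7" --pt "-0.6 0.2 8" --pt "-0.6 0.2 8" --roll '[0,0,0,0,0,0,0]'

```text
time: 6.3
position: [0.6177, -0.1289, 0.044]
tool_rot: [-0.001, -3.136, -0.002]
ft_force: [-5.0, 0.6, -3.7]
grip_width: 0.488
grip_force: 19.9
```

Call:
move_arm --pt "0 0 1" --pt "0 0 2" --pt "0 0 2.4" --pt "0 0 2.4" --pt "0 0 2.4" --roll '[0,0,0,0,0]'

```text
time: 6.8
position: [0.6172, -0.129, 0.0206]
tool_rot: [-0.0, -3.136, -0.002]
ft_force: [-6.9, 0.3, -3.0]
grip_width: 0.487
grip_force: 19.9
```

Side force of about -7 N in x means the hole wall is rubbing the post. I shift 4 mm in -x.

Call:
move_arm --pt "0.2 0 0" --pt "0.4 0 0" --pt "0.4 0 0" --pt "0.4 0 0" --roll '[0,0,0,0]'

```text
time: 7.2
position: [0.617, -0.1294, 0.0223]
tool_rot: [-0.0, 3.14, -0.0]
ft_force: [-1.6, 0.6, -0.5]
grip_width: 0.493
grip_force: 19.9
```

Call:
move_arm --pt "0 0 0.1" --pt "0 0 0.2" --pt "0 0 0.2" --roll '[0,0,0]'

```text
time: 7.5
position: [0.6168, -0.1292, 0.0197]
tool_rot: [-0.001, 3.14, -0.0]
ft_force: [-0.2, -0.6, -0.6]
grip_width: 0.492
grip_force: 19.9
```

Call:
move_arm --pt "0.3 0 0" --pt "0.3 0 0.2" --pt "0.3 0 0.2" --roll '[0,0,0]'

```text
time: 7.8
position: [0.6133, -0.1296, 0.0181]
tool_rot: [0.0, 3.141, -0.0]
ft_force: [-1.9, -0.2, 2.5]
grip_width: 0.491
grip_force: 20.0
```

```bash
python3 - <<'E'
from h import *
p,_,s=pose();print(p,s["ft_force"])
im2,c2=shot("side","s3");shot("wrist","w5")
E
```

```text
[ 0.61328973 -0.12956271  0.01812337] [-1.92213895 -0.23785896  2.52758413]
```

View pics/w5.png

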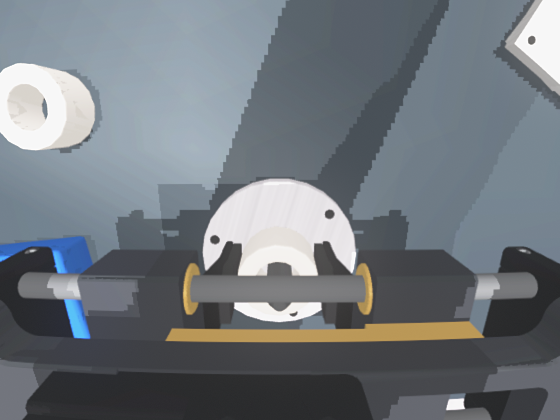

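Ring is on the post and in contact with the disc. Release and lift.

Call:
move_arm --pt "0 0 0" --pt "0 0 0" --pt "0 0 0" --pt "0 0 0" --pt "0 0 0" --pt "0 0 -3" --pt "0 0 -7" --pt "0 0 -12" --pt "0 0 -12" --pt "0 0 -12" --roll '[0,0,0,0,0,0,0,0,0,0]' --gripper 8.7

```text
time: 8.9
position: [0.6142, -0.1293, 0.1391]
tool_rot: [-0.0, 3.138, 0.0]
ft_force: [-0.2, -0.3, -1.3]
grip_width: 0.997
grip_force: 0.0
```

```bash
python3 - <<'E'
from h import *
p,_,s=pose();print(p)
im,c=shot("top","t3");im2,c2=shot("side","s4");im3,c3=shot("wrist","w6")
f=lambda a:cv2.resize(a,None,fx=4,fy=4,interpolation=2)
x=np.vstack([f(im[150:210,295:375]),f(im2[195:255,300:380])])
cv2.imwrite("pics/c3.png",np.hstack([x,cv2.resize(im3[120:420,120:440],(512,480))])[:,:,::-1])
go(.482,.0355,.12,np.radians(59.5))
E
```

```text
[ 0.61415255 -0.12933314  0.1391101 ]
t 9.05 tcp [ 0.6121 -0.1287  0.1359] slide [13.   16.42  1.63] roll 0.533 ('j7', np.float64(1.9199561008453827))
```

View pics/c3.png

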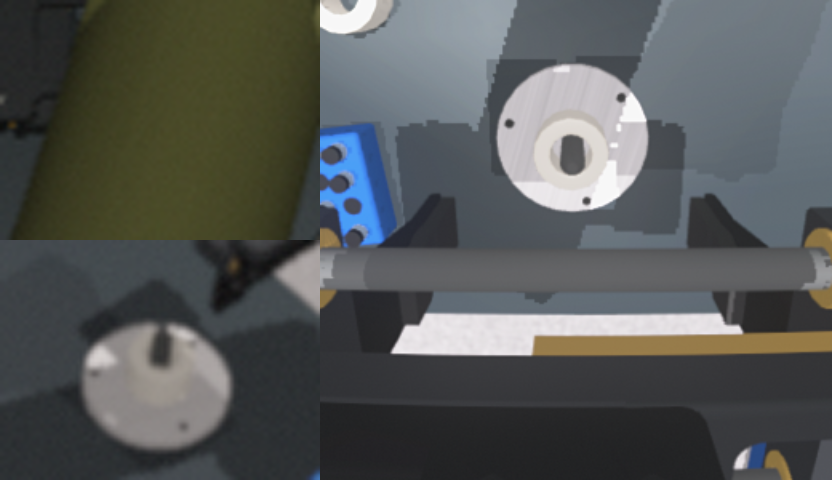

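Ring sits on the disc around the post: ring centre at about wrist (277.5,214), disc centre (278,206). Now to the square plate.

Call:
move_arm --pt "13 16.4 1.5" --pt "13 16.4 1.5" --pt "13 16.4 1.5" --pt "13 16.4 1.5" --pt "13 16.4 1.5" --pt "13 16.4 1.5" --pt "13 16.4 1.5" --pt "13 16.4 1.5" --roll '[0.533,0.533,0.533,0.533,0.533,0.533,0.533,0.533]'

```text
time: 9.85
position: [0.4835, 0.0336, 0.1222]
tool_rot: [0.829, 3.03, -0.002]
ft_force: [0.7, -0.2, 0.7]
grip_width: 1.0
grip_force: 0.0
```

```bash
python3 - <<'E'
from h import *
c=dict(np.load("pics/w6.npz"))
print("disc",p2w(c,[[277.8,206.3]],.012),"ring",p2w(c,[[277.5,213.75]],.04))
im,c=shot("wrist","w7")
go(.482,.0355,.008,np.radians(59))
E
```

```text
disc [[ 0.61350419 -0.12861671  0.012     ]] ring [[ 0.61307738 -0.1289534   0.04      ]]
t 9.9 tcp [0.4837 0.0334 0.1223] slide [ 0.26  0.1  11.43] roll 0.006 ('j7', np.float64(0.9414510665118662))
```

View pics/w7.png

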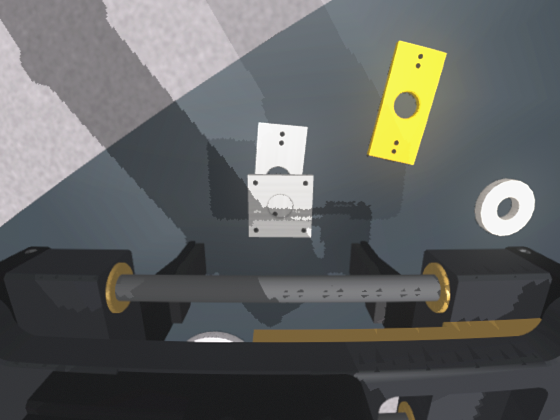

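Square seen at (248..313, 175..237), square to the gripper, centre about (280.5,206).

```bash
python3 - <<'E'
from h import *
c=dict(np.load("pics/w7.npz"))
w=p2w(c,[[248,175],[313,175],[313,237],[248,237]],.016);print(w.round(4),w.mean(0))
print("oblong end",p2w(c,[[257.5,123],[307.5,128]],.008))
m=w.mean(0);go(m[0],m[1],.008,np.radians(59))
E
```

```text
[[ 0.4411  0.0267  0.016 ]
 [ 0.4715  0.078   0.016 ]
 [ 0.5247  0.0489  0.016 ]
 [ 0.4925 -0.0056  0.016 ]] [0.48246021 0.03699437 0.016     ]
oblong end [[0.40603414 0.05790114 0.008     ]
 [0.43285623 0.09466366 0.008     ]]
t 9.9 tcp [0.4837 0.0334 0.1223] slide [ 0.29  0.26 11.43] roll 0.006 ('j7', np.float64(0.9414510665118662))
```

Call:
move_arm --pt "0.25 0.25 4" --pt "0.25 0.25 8" --pt "0.25 0.25 10.3" --pt "0.25 0.25 11.3" --pt "0.25 0.25 11.3" --pt "0.25 0.25 11.3" --roll '[0,0,0,0,0,0]'

```text
time: 10.5
position: [0.4835, 0.0377, 0.0105]
tool_rot: [0.828, 3.029, 0.0]
ft_force: [0.0, 0.2, -0.5]
grip_width: 1.0
grip_force: 0.0
```

Call:
move_arm --pt "0 0 0" --pt "0 0 0" --pt "0 0 0" --pt "0 0 0" --pt "0 0 0" --pt "0 0 0" --pt "0 0 0" --pt "0 0 0" --roll '[0,0,0,0,0,0,0,0]' --gripper 5.0 --squeeze 25

```text
time: 11.3
position: [0.4824, 0.0383, 0.0099]
tool_rot: [0.827, 3.031, 0.0]
ft_force: [-0.9, -0.2, 5.2]
grip_width: 0.681
grip_force: 25.0
```

Call:
move_arm --pt "0 0 -1" --pt "0 0 -3" --pt "0 0 -6" --pt "0 0 -10" --pt "0 0 -12" --pt "0 0 -12" --roll '[0,0,0,0,0,0]'

```text
time: 11.9
position: [0.4845, 0.0387, 0.1326]
tool_rot: [0.826, 3.026, 0.006]
ft_force: [0.6, -0.1, -1.0]
grip_width: 0.685
grip_force: 25.0
```

```bash
python3 - <<'E'
from h import *
im,c=shot("wrist","w8")
go(.6133,-.1287,.13)
cv2.imwrite("pics/w8c.png",im[60:330,140:420,::-1])
E
```

```text
t 11.95 tcp [0.483  0.0386 0.1306] slide [-19.72  -7.79   0.07] roll
```

View pics/w8c.png

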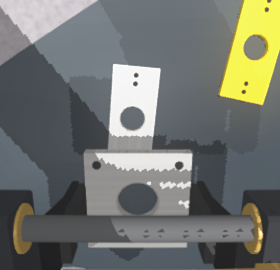

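Square held level, its hole at full-frame (278,259). The oblong is freed with its hole at (273,179).

```bash
python3 - <<'E'
from h import *
c=dict(np.load("pics/w8.npz"))
p,_,_=pose();print(p)
h=p2w(c,[[278,259],[278,210]],p[2]+.0065);print("hole, far edge",h, h[0]-p)
print("oblong hole",p2w(c,[[273,179]],.008),"end",p2w(c,[[253,124],[301,130]],.008))
print(-np.array(c["R"]).T@c["t"])
E
```

```text
[0.48296816 0.03857487 0.13057849]
hole, far edge [[0.48345305 0.03904972 0.13707849]
 [0.45770034 0.05421993 0.13707849]] [0.00048489 0.00047484 0.0065    ]
oblong hole [[0.46030238 0.04816003 0.008     ]] end [[0.40591094 0.05871207 0.008     ]
 [0.43355177 0.09477953 0.008     ]]
[0.41796522 0.07619131 0.29543737]
```

Call:
move_arm --pt "-19.7 -7.8 0" --pt "-19.7 -7.8 0" --pt "-19.7 -7.8 0" --pt "-19.7 -7.8 0" --pt "-19.7 -7.8 0" --pt "-19.7 -7.8 0" --pt "-19.7 -7.8 0" --pt "-19.7 -7.8 0" --roll '[0,0,0,0,0,0,0,0]'

```text
time: 12.75
position: [0.6114, -0.1267, 0.1287]
tool_rot: [-0.823, -3.03, -0.002]
ft_force: [-0.1, 0.1, -1.8]
grip_width: 0.678
grip_force: 25.0
```

```bash
python3 - <<'E'
from h import *
for i in range(3): shot("wrist","w9"); go(.6133,-.1287,.0425)
E
```

```text
t 12.8 tcp [ 0.6116 -0.1267  0.1291] slide [-0.26 -0.1   8.66] roll  
t 12.85 tcp [ 0.6119 -0.1269  0.1294] slide [-0.22 -0.09  8.69] roll  
t 12.9 tcp [ 0.6121 -0.1272  0.1296] slide [-0.19 -0.08  8.71] roll
```

Call:
move_arm --pt "-0.2 -0.05 3" --pt "-0.2 -0.05 5" --pt "-0.2 -0.05 6" --pt "-0.2 -0.05 7" --pt "-0.2 -0.05 8" --pt "-0.2 -0.05 8.4" --pt "-0.2 -0.05 8.4" --pt "-0.2 -0.05 8.4" --roll '[0,0,0,0,0,0,0,0]'

```text
time: 13.7
position: [0.6142, -0.1306, 0.0461]
tool_rot: [0.827, 3.03, 0.0]
ft_force: [0.4, -0.5, -0.4]
grip_width: 0.681
grip_force: 25.0
```

Call:
move_arm --pt "0 0 0.15" --pt "0 0 0.3" --pt "0 0 0.3" --roll '[0,0,0]'

```text
time: 14.0
position: [0.6138, -0.1304, 0.0426]
tool_rot: [0.827, 3.031, 0.0]
ft_force: [-1.0, -0.2, -2.5]
grip_width: 0.685
grip_force: 25.0
```

Call:
move_arm --pt "0 0 0.1" --pt "0 0 0.15" --pt "0 0 0.15" --roll '[0,0,0]'

```text
time: 14.3
position: [0.614, -0.1305, 0.042]
tool_rot: [0.827, 3.031, 0.001]
ft_force: [-2.5, 1.3, 5.0]
grip_width: 0.686
grip_force: 25.0
```

Contact. Release and lift, then check.

Call:
move_arm --pt "0 0 0" --pt "0 0 0" --pt "0 0 0" --pt "0 0 0" --pt "0 0 0" --pt "0 0 -3" --pt "0 0 -7" --pt "0 0 -10" --pt "0 0 -10" --pt "0 0 -10" --roll '[0,0,0,0,0,0,0,0,0,0]' --gripper 8.7

```text
time: 15.3
position: [0.6141, -0.1304, 0.1415]
tool_rot: [0.827, 3.03, 0.001]
ft_force: [0.4, -0.9, 0.5]
grip_width: 0.998
grip_force: 0.0
```

```bash
python3 - <<'E'
from h import *
p,_,s=pose();im,c=shot("wrist","w10")
print(p,w2p(c,[[.6133,-.1287,.048],[.6133,-.1287,.064]]))
k,_=cv2.findContours(((im.min(axis=2)>140)*255).astype(np.uint8)[120:245,200:360],1,2)
for a in k:
    if cv2.contourArea(a)>100: e=cv2.minAreaRect(a+np.array([200,120]));print(cv2.contourArea(a),np.round(e[0],1),np.round(e[1],1),round(e[2],1),p2w(c,e[0],.048).round(4))
cv2.imwrite("pics/w10c.png",cv2.resize(im[130:330,190:370],None,fx=3,fy=3)[:,:,::-1])
go(.5992,.2285,.13,np.radians(0))
E
```

```text
[ 0.61414215 -0.13041915  0.14151262] [[278.99708014 211.67468277]
 [279.12348896 216.9044837 ]]
355.0 [279.5 212.5] [17. 25.] 0.0 [[ 0.6142 -0.1287  0.048 ]]
6664.5 [279.5 200. ] [88. 93.] 90.0 [[ 0.6042 -0.1228  0.048 ]]
t 15.35 tcp [ 0.6134 -0.1301  0.1403] slide [19.43 30.18  1.05] roll 1.038 ('j7', np.float64(1.4316163182172))
```

Square is on the post, hole at (.614,-.129). On to the low ring.

Call:
move_arm --pt "19.4 30.2 1" --pt "19.4 30.2 1" --pt "19.4 30.2 1" --pt "19.4 30.2 1" --pt "19.4 30.2 1" --pt "19.4 30.2 1" --pt "19.4 30.2 1" --pt "19.4 30.2 1" --pt "19.4 30.2 1" --pt "19.4 30.2 1" --roll '[0,0,0,0,0,0,0,0,0,0]'

```text
time: 16.35
position: [0.5998, 0.226, 0.1299]
tool_rot: [-0.829, -3.029, 0.004]
ft_force: [-0.2, -0.5, 0.2]
grip_width: 1.0
grip_force: 0.0
```

```bash
python3 - <<'E'
from h import *
p,_,s=pose();im,c=shot("wrist","w11")
print(p,w2p(c,[[.5992,.2288,.012]]))
k,_=cv2.findContours(((im.min(axis=2)>130)*255).astype(np.uint8)[120:248,200:360],1,2)
for a in k:
    if cv2.contourArea(a)>100: e=cv2.fitEllipse(a+np.array([200,120]));print(cv2.contourArea(a),np.round(e[0],1),np.round(e[1],1),p2w(c,e[0],.012).round(4))
go(.5992,.2288,.002)
E
```

```text
[0.59978887 0.22596171 0.12987584] [[280.37463561 204.54286336]]
379.0 [283.  202.8] [21.2 23.2] [[0.599  0.2319 0.012 ]]
2667.0 [283.1 202.3] [58.1 58.5] [[0.5986 0.2322 0.012 ]]
1187.5 [233.5 139.6] [39.9 59.8] [[0.5233 0.223  0.012 ]]
t 16.4 tcp [0.6002 0.2252 0.1304] slide [ 0.28  0.29 12.83] roll
```

Call:
move_arm --pt "0.35 0.4 4" --pt "0.35 0.4 8" --pt "0.35 0.4 11" --pt "0.35 0.4 12.5" --pt "0.35 0.4 12.5" --pt "0.35 0.4 12.5" --roll '[0,0,0,0,0,0]'

```text
time: 17.0
position: [0.6004, 0.2324, 0.0074]
tool_rot: [0.829, 3.028, 0.001]
ft_force: [0.8, 0.3, 1.2]
grip_width: 0.999
grip_force: 0.0
```

Call:
move_arm --pt "0 0 0" --pt "0 0 0" --pt "0 0 0" --pt "0 0 0" --pt "0 0 0" --pt "0 0 0" --pt "0 0 0" --pt "0 0 0" --roll '[0,0,0,0,0,0,0,0]' --gripper 5.0 --squeeze 20

```text
time: 17.8
position: [0.5992, 0.2336, 0.0064]
tool_rot: [0.827, 3.031, 0.0]
ft_force: [-2.1, -1.1, 3.1]
grip_width: 0.646
grip_force: 20.0
```

Call:
move_arm --pt "0 0 -1" --pt "0 0 -3" --pt "0 0 -6" --pt "0 0 -10" --pt "0 0 -13" --pt "0 0 -13" --pt "0 0 -13" --roll '[0,0,0,0,0,0,0]'

```text
time: 18.5
position: [0.5993, 0.2335, 0.1367]
tool_rot: [0.827, 3.03, 0.002]
ft_force: [-0.5, -0.2, -1.3]
grip_width: 0.649
grip_force: 20.0
```

```bash
python3 - <<'E'
from h import *
p,_,s=pose();im,c=shot("wrist","w12")
print(p,w2p(c,[p+[0,0,.008]]))
m=((im.min(axis=2)<90)*255).astype(np.uint8)[228:275,250:310]
k,_=cv2.findContours(m,1,2)
for a in k:
    if cv2.contourArea(a)>100 and len(a)>5: e=cv2.fitEllipse(a+np.array([250,228]));print(cv2.contourArea(a),np.round(e[0],1),np.round(e[1],1))
cv2.imwrite("pics/w12c.png",cv2.resize(im[180:330,180:380],None,fx=3,fy=3)[:,:,::-1])
go(.6138,-.1295,.135)
E
```

```text
[0.59925039 0.23354413 0.13673516] [[278.3368999  263.29036718]]
721.0 [277.2 259.8] [26.3 35.1]
t 18.55 tcp [0.5984 0.2333 0.1354] slide [-19.75 -30.47   0.04] roll
```

View pics/w12c.png

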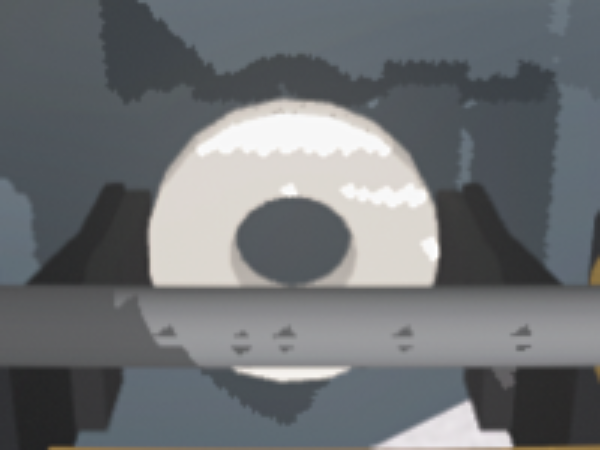

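Low ring is held level. Outer top-face edges are at full-frame y≈216 and ≈306.7.

```bash
python3 - <<'E'
from h import *
c=dict(np.load("pics/w12.npz"))
p=np.array([.5988,.2334,.136]);R=pose()[1]
for z in(.0055,-.006):
    w=p2w(c,[[278,213],[278,217],[278,306.7],[229.5,263],[326,263]],p[2]+z);print(R.inv().apply(w-p).round(4))
E
```

```text
[[ 0.0289  0.0002 -0.0055]
 [ 0.0266  0.0002 -0.0055]
 [-0.0315  0.0002 -0.0055]
 [-0.0017 -0.0284 -0.0055]
 [-0.0018  0.0284 -0.0055]]
[[ 0.0255  0.0002  0.006 ]
 [ 0.023   0.0002  0.006 ]
 [-0.0393  0.0002  0.006 ]
 [-0.0073 -0.0304  0.006 ]
 [-0.0074  0.0305  0.006 ]]
```

Call:
move_arm --pt "-19.5 -30.5 0" --pt "-19.5 -30.5 0" --pt "-19.5 -30.5 0" --pt "-19.5 -30.5 0" --pt "-19.5 -30.5 0" --pt "-19.5 -30.5 0" --pt "-19.5 -30.5 0" --pt "-19.5 -30.5 0" --pt "-19.5 -30.5 0" --pt "-19.5 -30.5 0" --pt "-19.5 -30.5 0" --roll '[0,0,0,0,0,0,0,0,0,0,0]'

```text
time: 19.65
position: [0.6123, -0.1251, 0.1351]
tool_rot: [-0.821, -3.031, -0.002]
ft_force: [-0.3, 0.8, -1.1]
grip_width: 0.647
grip_force: 20.0
```

```bash
python3 - <<'E'
from h import *
for i in range(2): shot("wrist","w13"); go(.6138,-.1295,.055)
E
```

```text
t 19.7 tcp [ 0.6124 -0.1252  0.1354] slide [-0.35 -0.31  8.04] roll  
t 19.75 tcp [ 0.6124 -0.1256  0.1356] slide [-0.32 -0.27  8.06] roll
```

Call:
move_arm --pt "-0.1 -0.2 3" --pt "-0.1 -0.2 5" --pt "-0.1 -0.2 6" --pt "-0.1 -0.2 7" --pt "-0.1 -0.2 7.7" --pt "-0.1 -0.2 7.7" --pt "-0.1 -0.2 7.7" --roll '[0,0,0,0,0,0,0]'

```text
time: 20.45
position: [0.6125, -0.1306, 0.0597]
tool_rot: [0.827, 3.03, 0.0]
ft_force: [-0.1, -0.2, -0.9]
grip_width: 0.645
grip_force: 20.0
```

Call:
move_arm --pt "0 0 0.15" --pt "0 0 0.3" --pt "0 0 0.3" --roll '[0,0,0]'

```text
time: 20.75
position: [0.612, -0.1305, 0.0562]
tool_rot: [0.827, 3.031, 0.0]
ft_force: [0.2, -0.9, -2.6]
grip_width: 0.65
grip_force: 20.0
```

Call:
move_arm --pt "0 0 0.1" --pt "0 0 0.2" --pt "0 0 0.2" --roll '[0,0,0]'

```text
time: 21.05
position: [0.6121, -0.1306, 0.0544]
tool_rot: [0.827, 3.031, 0.0]
ft_force: [-1.1, 1.4, 1.4]
grip_width: 0.648
grip_force: 20.0
```

Call:
move_arm --pt "0 0 0.05" --pt "0 0 0.05" --pt "0 0 0.05" --pt "0 0 0.05" --pt "0 0 0.05" --pt "0 0 -3" --pt "0 0 -7" --pt "0 0 -9" --pt "0 0 -9" --pt "0 0 -9" --roll '[0,0,0,0,0,0,0,0,0,0]' --gripper 8.7

```text
time: 22.05
position: [0.6121, -0.1304, 0.1441]
tool_rot: [0.827, 3.03, 0.001]
ft_force: [-0.6, -0.4, 0.2]
grip_width: 1.0
grip_force: 0.0
```

```bash
python3 - <<'E'
from h import *
p,_,s=pose();im,c=shot("wrist","w14")
print(p,w2p(c,[[.6138,-.129,.060]]))
k,_=cv2.findContours(((im.min(axis=2)>140)*255).astype(np.uint8)[120:248,200:360],1,2)
for a in k:
    if cv2.contourArea(a)>100: e=cv2.minAreaRect(a+np.array([200,120]));print(cv2.contourArea(a),np.round(e[0],1),np.round(e[1],1),p2w(c,e[0],.060).round(4))
go(.4603,.0470,.13,np.radians(53))
E
```

```text
[ 0.61205375 -0.13036983  0.14409158] [[280.30639867 217.36787685]]
285.0 [281.  215.5] [16. 21.] [[ 0.6126 -0.1276  0.06  ]]
6609.0 [280.5 202.5] [89. 91.] [[ 0.6023 -0.1221  0.06  ]]
t 22.1 tcp [ 0.6114 -0.1302  0.1431] slide [22.01  7.59  1.34] roll 0.113 ('j7', np.float64(1.4323288376042886))
```

Call:
move_arm --pt "22 7.6 0.5" --pt "22 7.6 1.3" --pt "22 7.6 1.3" --pt "22 7.6 1.3" --pt "22 7.6 1.3" --pt "22 7.6 1.3" --pt "22 7.6 1.3" --pt "22 7.6 1.3" --pt "22 7.6 1.3" --roll '[0.11,0.11,0.11,0.11,0.11,0.11,0.11,0.11,0.11]'

```text
time: 23.0
position: [0.4618, 0.0452, 0.1309]
tool_rot: [0.996, 2.979, -0.002]
ft_force: [-0.5, 0.0, -0.3]
grip_width: 1.0
grip_force: 0.0
```

```bash
python3 - <<'E'
from h import *
p,R,s=pose();im,c=shot("wrist","w15")
k,h=cv2.findContours(((im.min(axis=2)>130)*255).astype(np.uint8)[100:270,195:365],1,2)
for a in k:
    if cv2.contourArea(a)>100:
        a=a+np.array([195,100]);e=cv2.minAreaRect(a);w=p2w(c,cv2.boxPoints(e),.008)[:,:2].astype(np.float32)
        print(cv2.contourArea(a),np.round(e[0],1),np.round(e[1],1),round(e[2],1),p2w(c,e[0],.008).round(4));wr=cv2.minAreaRect(p2w(c,a.reshape(-1,2),.008)[:,:2].astype(np.float32));print(wr)
go(.4603,.0482,.004,np.radians(53))
E
```

```text
406.5 [278.5 201. ] [23. 22.] 0.0 [[0.4588 0.0481 0.008 ]]
((0.45887795090675354, 0.0480019673705101), (0.022994527593255043, 0.022592490538954735), 53.01786804199219)
4382.0 [277.5 199.5] [99. 47.] 90.0 [[0.457  0.0482 0.008 ]]
((0.4590837061405182, 0.04730670154094696), (0.04576873034238815, 0.10177386552095413), 54.226436614990234)
156.5 [356. 108.] [16. 16.] 90.0 [[0.431  0.1586 0.008 ]]
((0.43096837401390076, 0.15857525169849396), (0.015369117259979248, 0.01422489620745182), 53.73811721801758)
2116.0 [227.5 125.5] [51. 65.] 90.0 [[0.3719 0.0537 0.008 ]]
((0.37177133560180664, 0.0528087317943573), (0.06242898479104042, 0.04648809880018234), 52.477840423583984)
t 23.05 tcp [0.4617 0.0453 0.1309] slide [ 0.3   0.16 12.69] roll 0.0 ('j7', np.float64(0.7532873601144684))
```

Call:
move_arm --pt "0.35 0.05 4" --pt "0.35 0.05 8" --pt "0.35 0.05 11" --pt "0.35 0.05 12.5" --pt "0.35 0.05 12.7" --pt "0.35 0.05 12.7" --pt "0.35 0.05 12.7" --roll '[0,0,0,0,0,0,0]'

```text
time: 23.75
position: [0.4598, 0.049, 0.0051]
tool_rot: [0.993, 2.979, 0.002]
ft_force: [0.1, -0.2, 1.1]
grip_width: 1.004
grip_force: 0.0
```

Call:
move_arm --pt "0 0 0.1" --pt "0 0 0.15" --pt "0 0 0.15" --roll '[0,0,0]'

```text
time: 24.05
position: [0.4589, 0.0494, 0.003]
tool_rot: [0.992, 2.98, 0.002]
ft_force: [-0.1, 0.2, 0.2]
grip_width: 0.998
grip_force: 0.0
```

Call:
move_arm --pt "0 0 0" --pt "0 0 0" --pt "0 0 0" --pt "0 0 0" --pt "0 0 0" --pt "0 0 0" --pt "0 0 0" --pt "0 0 0" --pt "0 0 0" --roll '[0,0,0,0,0,0,0,0,0]' --gripper 3.5 --squeeze 35

```text
time: 24.95
position: [0.4586, 0.0491, 0.0026]
tool_rot: [-0.993, -2.981, -0.0]
ft_force: [0.2, 0.2, -0.4]
grip_width: 0.496
grip_force: 34.9
```

Call:
move_arm --pt "0 0 -1" --pt "0 0 -3" --pt "0 0 -6" --pt "0 0 -10" --pt "0 0 -13" --pt "0 0 -13" --pt "0 0 -13" --roll '[0,0,0,0,0,0,0]'

```text
time: 25.65
position: [0.4585, 0.0493, 0.1329]
tool_rot: [0.992, 2.98, 0.002]
ft_force: [0.1, -0.1, -2.3]
grip_width: 0.499
grip_force: 35.0
```

```bash
python3 - <<'E'
from h import *
p,R,s=pose();im,c=shot("wrist","w16")
w=w2p(c,[p+[0,0,.004]]);print(p,w)
m=((im.min(axis=2)<100)*255).astype(np.uint8)[225:275,250:310]
for a in cv2.findContours(m,1,2)[0]:
    if cv2.contourArea(a)>80:
        b=cv2.boundingRect(a+np.array([250,225]));print(b)
cv2.imwrite("pics/w16c.png",cv2.resize(im[150:350,180:380],None,fx=3,fy=3)[:,:,::-1])
go(.6135,-.129,.135)
E
```

```text
[0.45853109 0.0492699  0.13285184] [[278.26435673 260.22804808]]
(259, 246, 38, 29)
t 25.7 tcp [0.4577 0.049  0.1318] slide [-23.14  -4.91  -0.34] roll
```

View pics/w16c.png

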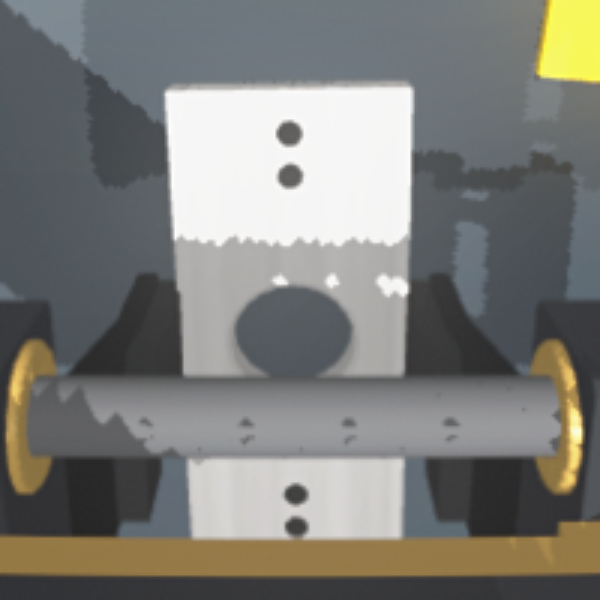

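Oblong is held centred (hole at full-frame (278,261)). Carry it to the post.

Call:
move_arm --pt "-23.1 -4.9 -0.3" --pt "-23.1 -4.9 -0.3" --pt "-23.1 -4.9 -0.3" --pt "-23.1 -4.9 -0.3" --pt "-23.1 -4.9 -0.3" --pt "-23.1 -4.9 -0.3" --pt "-23.1 -4.9 -0.3" --pt "-23.1 -4.9 -0.3" --pt "-23.1 -4.9 -0.3" --pt "-23.1 -4.9 -0.3" --roll '[0,0,0,0,0,0,0,0,0,0]'

```text
time: 26.7
position: [0.6138, -0.127, 0.1356]
tool_rot: [-0.99, -2.981, -0.002]
ft_force: [-0.0, -0.7, -2.1]
grip_width: 0.499
grip_force: 35.0
```

```bash
python3 - <<'E'
from h import *
for i in range(2): shot("wrist","w17"); go(.6135,-.1295,.0625)
E
```

```text
t 26.75 tcp [ 0.614  -0.1272  0.1357] slide [-0.1  -0.22  7.32] roll  
t 26.8 tcp [ 0.6141 -0.1275  0.1358] slide [-0.08 -0.2   7.33] roll
```

Call:
move_arm --pt "-0.05 -0.15 3" --pt "-0.05 -0.15 5" --pt "-0.05 -0.15 6" --pt "-0.05 -0.15 6.8" --pt "-0.05 -0.15 6.8" --pt "-0.05 -0.15 6.8" --roll '[0,0,0,0,0,0]'

```text
time: 27.4
position: [0.6142, -0.1302, 0.0684]
tool_rot: [0.992, 2.98, 0.0]
ft_force: [0.5, 0.9, -2.7]
grip_width: 0.497
grip_force: 35.0
```

Call:
move_arm --pt "0 0 0.15" --pt "0 0 0.3" --pt "0 0 0.3" --roll '[0,0,0]'

```text
time: 27.7
position: [0.6137, -0.13, 0.0647]
tool_rot: [0.992, 2.98, 0.0]
ft_force: [-0.2, 0.0, -2.2]
grip_width: 0.496
grip_force: 35.0
```

Call:
move_arm --pt "0 0 0.1" --pt "0 0 0.15" --pt "0 0 0.15" --roll '[0,0,0]'

```text
time: 28.0
position: [0.6136, -0.13, 0.063]
tool_rot: [-0.992, -2.981, -0.0]
ft_force: [0.1, 0.7, -1.6]
grip_width: 0.498
grip_force: 35.0
```

Call:
move_arm --pt "0 0 0.1" --pt "0 0 0.1" --pt "0 0 0.1" --roll '[0,0,0]'

```text
time: 28.3
position: [0.6137, -0.1301, 0.0626]
tool_rot: [0.992, 2.98, 0.001]
ft_force: [-2.4, -0.3, 3.4]
grip_width: 0.497
grip_force: 35.0
```

Contact at the expected height. Release and lift.

Call:
move_arm --pt "0 0 0" --pt "0 0 0" --pt "0 0 0" --pt "0 0 0" --pt "0 0 0" --pt "0 0 0" --pt "0 0 -3" --pt "0 0 -7" --pt "0 0 -8" --pt "0 0 -8" --pt "0 0 -8" --roll '[0,0,0,0,0,0,0,0,0,0,0]' --gripper 8.7

```text
time: 29.4
position: [0.6131, -0.1296, 0.1411]
tool_rot: [-0.992, -2.98, -0.0]
ft_force: [0.4, -0.1, -0.6]
grip_width: 1.002
grip_force: 0.0
```

```bash
python3 - <<'E'
from h import *
p,_,s=pose();im,c=shot("wrist","w18")
print(p,w2p(c,[[.6135,-.1292,.068]]))
g=im.min(axis=2)
for th in (120,150,180):
  for a in cv2.findContours(((g>th)*255).astype(np.uint8)[120:248,200:360],1,2)[0]:
    if cv2.contourArea(a)>100:
        a=a+np.array([200,120]);e=cv2.minAreaRect(a);print(th,cv2.contourArea(a),np.round(e[0],1),np.round(e[1],1),p2w(c,e[0],.068).round(4),cv2.minAreaRect(p2w(c,a.reshape(-1,2),.068)[:,:2].astype(np.float32))[1:])
E
```

```text
[ 0.61308329 -0.12961436  0.14107813] [[278.67199297 220.47439821]]
120 228.0 [280.  217.5] [17. 16.] [[ 0.6121 -0.1267  0.068 ]] ((0.013423874974250793, 0.014874031767249107), 53.165138244628906)
120 6829.0 [279.5 202. ] [93. 90.] [[ 0.6011 -0.1191  0.068 ]] ((0.07723242044448853, 0.0766894519329071), 53.173885345458984)
120 755.0 [326. 131.] [22. 66.] [[ 0.5772 -0.0562  0.068 ]] ((0.05009663850069046, 0.01693076640367508), 64.23399353027344)
120 808.0 [206.5 161. ] [82. 13.] [[ 0.5392 -0.1455  0.068 ]] ((0.010758842341601849, 0.06519312411546707), 49.378807067871094)
150 268.5 [279. 218.] [20. 18.] [[ 0.6119 -0.1277  0.068 ]] ((0.016798019409179688, 0.01576477475464344), 53.169776916503906)
150 6725.5 [280.  202.5] [89. 92.] [[ 0.6017 -0.119   0.068 ]] ((0.0763913094997406, 0.07590629160404205), 53.1722526550293)
180 149.5 [305.8 196.1] [38.3  6.5] [[ 0.61   -0.0989  0.068 ]] ((0.005378979258239269, 0.0323178805410862), 60.672542572021484)
180 2905.5 [280.  205.5] [92. 83.] [[ 0.6038 -0.1206  0.068 ]] ((0.07635641098022461, 0.07117816805839539), 53.17226028442383)
180 451.5 [290.  190.5] [53. 12.] [[ 0.5985 -0.1065  0.068 ]] ((0.009786481969058514, 0.04415281489491463), 53.51850128173828)
```

```bash
python3 -c "
from bench import workorder
print(workorder.close_job())"
```

```text
the job is handed in; nothing more can be done
None
```

The ion-lens stack is rebuilt on the post in the order you gave and the job is handed in, with no verdict returned; hole positions and contact heights looked right for every part, but I did not view a picture of the finished stack.

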